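# Set up the mould vibrating table for the heart mould

### The arm

A 6-joint arm with a two-finger parallel gripper is mounted at the origin on the work surface. World frame = base frame: x ahead of the robot, y to its left, z up, the work surface at z = 0. Lengths are in m, angles in rad, forces in N, time in s.
With the tool pointing down it reaches from about 0.3 to 0.775 m from the base axis. Payload 14.6 kg.
Tool frame: the origin (TCP) lies at the very end of the fingers, on their centre line; the grasp point (between the pads) lies 19 mm behind it; x points along the fingers, z is the direction in which the jaws open and shut, and the axes are right-handed (so a half turn about x gives the same grasp; the last joint's range is limited). The gripper opens to 94 mm and grips with 3 to 60 N. Pads are 16 mm wide; open, the fingers measure 119 mm over their backs; the gripper's body (75 mm by 177 mm) begins 78 mm behind the grasp point.
Start: joints at [-1.405, 0.3, 1.521, -0, 1.321, -0.067], TCP at [0.127, -0.535, 0.205] pointing down, gripper open.
Joint ranges: [-3.03, 3.03], [-0.79, 2.21], [0.23, 2.52], [-1.04, 4.18], [0, 3.07], [-2.55, 2.55]. Speed limits (rad/s): [2.22, 2.22, 2.57, 3.14, 3.14, 3.14].

### API

Orientations are given as a unit quaternion [x, y, z, w].
In Python, from workcell import * gives the robot as it stands.
- The arm moves only by the shell command python3 -m jog 'ROWS' [FORCE]. ROWS is JSON, a list that holds one entry, the list of rows, each a list of 7 numbers: the shift along the tool's x, y, z in m, then the turn, a rotation vector about the tool's x, y, z in rad, then the opening, from 0 (shut) to 1 (fully open). A call has 1 to 12 rows; each row shifts and turns the pose as measured when the row begins, along the tool's axes as they then stand; what a row does not reach is not made up. A row lasts 1/12 s, in which the tool goes at most 41.7 mm and 7.16 degrees, less where a joint would pass 70% of its speed; a pose out of reach is approached as far as the arm can. A call with a gripper value outside its range is refused whole. The fingers move at their own pace and stop on an object; FORCE is the grip in N (left out, the last holds). Time passes only in rows, so rows that do not move let the fingers close. It gives the time, the measured TCP pose, the force and the opening at its end, in the units of the state.
- state(): the state, without advancing time (a new reading comes with each control period).
- capture(name): name is "scene" or "top" or "wrist"; returns (picture, depth): 400x640x3 uint8, red, green, blue; 400x640 float32, m along the optical axis (not along the pixel's ray), 0 where there is no reading.
- calibration(name): a dict with "fx", "fy", "cx", "cy" (pixels), "R" (3x3) and "t" (3): a world point X has camera coordinates R X + t. Camera axes: x right, y down, z forward; pixel columns grow to the right and rows downward; lengths in m; the calibration is good to about 2 mm. A picture is of the moment at which its call begins: read the wrist's pose just before it. calibration takes no time and is no camera call; for the wrist camera it gives the pose at the moment of the call.
- finish_job(): hands the job in, once; it reports no verdict.
Trained networks look in the newest picture that a camera, given by its name, has taken for a name from the list of things; names that differ only in an ending like _2 or _b are one class to them, and where a whole thing is asked for, a point or a joint stands for the part that bears it (a point fixed in the world has none). Each returns a list of dicts, best first, with "score" (0 to 1); they miss things now and then, are a little off and sometimes report something else, mostly with a low value. They report only what shows in the picture. A call takes as long as a camera call. They do not tell look-alikes from the thing itself.
- recognise(camera, label): "rect" ([centre column, centre row, width, height] in pixels, round what is visible of it).
- outline_of(camera, label): "pixels" (400x640 bool, what is visible of it) and "rect" ([centre column, centre row, width, height] in pixels, round what is visible of it).
The state is a dict: "t": time; "joint_pos": joint angles; "qd": joint speeds; "tau": joint torques, N m; "position": TCP position; "tcp_rot": TCP orientation; "wrist_force": force on the tool from outside, world axes, zero at the start; "ft_torque": the same for the moment, N m; "grip_width": finger opening in m.
Only numpy, scipy, OpenCV 4.12 (cv2) and the standard library are available. Lean on these libraries where they do the work, as an engineer would, in place of code of your own. Each camera call takes 0.05 s, during which the arm holds its last target.

### The job

Get the vibrating table ready for the heart mould: set the heart mould down flat in the middle of its rubber mat, squared up with its long side running from rail to rail. Click the strength selector round to setting 4 (the fourth white dot after the red off mark) and turn the time knob four clicks clockwise from its stop, for one minute. Set the mould down rather than dropping it, and leave everything else on the table where it is.

Things in the scene. Friction and masses are not known exactly. Their poses are not given: they have to be found in the camera images.
- heart_mould: The mould to load: a closed, clipped aluminium bar mould with three pink raised hearts in a row on its lid. 60 mm wide (its x) by 150 mm long (its y), 30 mm high to the lid, hearts 5 mm more; about 0.45 kg. Origin: centre of its underside; z up. Loose on the table, one of two; take it across its 60 mm width.
- mat (a point): Centre of the top face of the vibrating table's black ribbed rubber mat, 93 mm above the table. Mat 166 mm (its x) by 188 mm (its y). Low steel rails (7 mm above the mat, 6 mm thick) run along its left and right edges at y = +-101 mm; front and back are open. x points away from the control deck, y to the machine's left, z up. The machine stands differently each time.
- vibrator: Mould vibrating table: a fixed cream box, 300 mm deep (x), 220 wide (y). Origin: centre of its underside. At its front (-x, facing the robot) a control deck 62 mm above the table with two upright knobs at x = -100 mm: strength selector at y = +55, time knob at y = -55. Behind it, centred at x = +50, the platform (190 x 214 mm) with the mat. Start pad and lamp between the knobs do nothing.
- strength_grip (a point): On the axis of the strength selector, 31 mm above the control deck, where to grip. A dark grey upright bar handle 44 mm long and 14 mm thick, 8 to 40 mm above the deck, on a round skirt 48 mm across. The frame turns with the handle: y along the bar to the end with the white pointer line, x across the 14 mm thickness, z up.
- strength (a joint): Angle of the strength selector, rad: 0 at off (red bar; pointer to the machine's left, +y), growing clockwise from above. Seven click stops 30 deg (0.524 rad) apart: off, then six white dots of growing size, settings 1 to 6 (3 points to the platform, +x); end stops at 0 and 3.14. Starts on off, 1 or 2. A spring ball pulls it into the nearest click; moving on takes about 0.08 N m.
- timer_grip (a point): On the axis of the time knob, 29 mm above the control deck, where to grip. A blue-grey upright six-sided knob, 34 mm across its flats (39 mm over corners), 6 to 38 mm above the deck, on a round skirt 44 mm across. The frame turns with the knob: y points along the white pointer line to a corner, x square to a pair of flats (more pairs at 60 and 120 degrees from x), z up.
- timer (a joint): Angle of the time knob, rad: 0 at its anticlockwise end stop, where it starts (red bar; pointer to the machine's left, +y), growing clockwise from above. A click every 20 deg (0.349 rad), each 15 s and marked by a thin white tick, eight in all; end stop at 2.79. A spring ball pulls it into the nearest click; moving on takes about 0.07 N m.
- round_mould: The other mould, to be left alone: same size and build, with three round blue domes on its lid instead of hearts. Origin: centre of its underside. The two moulds swap places at random.
- jar: Dark red jar with black cap, 68 mm across, 92 mm high; to the right of the machine. Origin: centre of its underside. Leave alone.
- bowl: Steel mixing bowl, 170 mm across, 75 mm high. Origin: centre of its underside. Leave alone.
- cup_a: Clear plastic mould half, an open cup 68 mm across, 30 mm high. Origin: centre of its underside. Leave alone.
- cup_b: A second clear plastic mould half like it. Leave alone.
- spoon: Pale wooden spoon, 170 mm long, lying on the table to the right of the machine. Leave alone.
- spritzer: Amber spray bottle with white cap, 50 mm across, 150 mm high, to the right of the machine. Origin: centre of its underside. Leave alone.
- tin: Four-heart baking tin, 240 x 270 x 36 mm, on the left. Origin: centre of its underside. Leave alone.
Things that resemble listed ones, but are neither listed nor needed, are in the scene too. What is shaped like the heart_mould but purple or turquoise is not meant.

How it is judged:
By the outcome, as a careful person would: the job done as asked, in the order asked, and still so for the second after the job is handed in, with the robot touching nothing.
It also fails if it takes over 72 s, if anything falls off the work surface, if the arm or the gripper's body presses on something with over 40 N, if the wrist force passes 120 N, or if a joint passes its speed limit or range.

## Working session

There is one attempt and no reset: what is moved stays moved. The work goes in short steps, Python scripts to look and compute and a shell command to move; the robot and the scene stay as the last step left them, time stands still between calls to the robot, and variables do not carry over. Pictures are saved under pics/ and viewed, and the job is handed in when it is done.

```bash
mkdir -p pics; ls; python3 - <<'E'
from workcell import *
import cv2,numpy as np
s=state();print(s)
for n in("scene","top"):
    p,d=capture(n);cv2.imwrite(f"pics/{n}0.png",p[:,:,::-1]);np.savez(f"{n}0.npz",p=p,d=d)
    c=calibration(n);print(n,c)
E
```

```text
pics
{'t': 0.0, 'joint_pos': array([-1.40459536e+00,  3.00462465e-01,  1.52160129e+00,  1.40056458e-05,
        1.32071463e+00, -6.65772092e-02]), 'qd': array([-4.18053789e-04,  1.08840095e-03, -9.00078852e-04, -9.80003327e-05,
        4.34327918e-04,  3.28711380e-04]), 'tau': array([ 1.81740354e-03, -5.31806874e+01, -3.52732480e+01,  7.09049497e-02,
        2.44153087e-02, -1.02508207e-04]), 'position': array([ 0.1268422 , -0.53489099,  0.20488252]), 'tcp_rot': array([ 0.43883972,  0.55498721, -0.43826999,  0.554372  ]), 'wrist_force': array([0.42742416, 0.10018956, 0.45189657]), 'ft_torque': array([ 0.01393418, -0.02428574, -0.02062204]), 'grip_width': 0.09396111545192734}
scene {'fx': 409.47496622905055, 'fy': 409.47496622905055, 'cx': 317.87500365607866, 'cy': 197.25249228547662, 'R': array([[ 0.17855581,  0.98381252,  0.01519062],
       [ 0.82660883, -0.14161435, -0.54466799],
       [-0.53369998,  0.10981034, -0.83851418]]), 't': array([-0.15366883, -0.40018002,  1.54784941])}
top {'fx': 412.61110725613867, 'fy': 412.61110725613867, 'cx': 317.4377916019886, 'cy': 197.6416970302794, 'R': array([[-0.01809789, -0.99982673,  0.00435661],
       [-0.99020545,  0.01732007, -0.13853948],
       [ 0.13844002, -0.00682121, -0.99034733]]), 't': array([0.04969173, 0.53989453, 1.24453778])}
```

View pics/scene0.png

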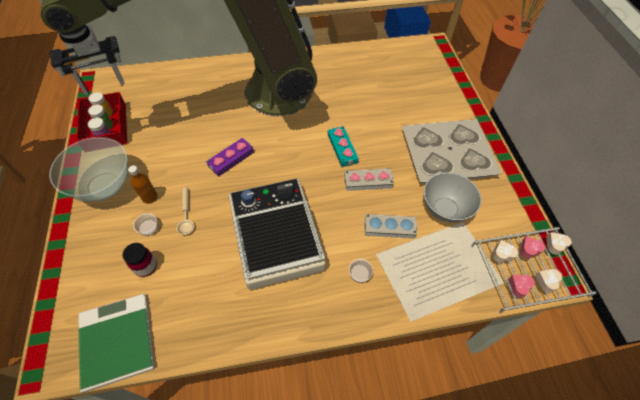

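View pics/top0.png

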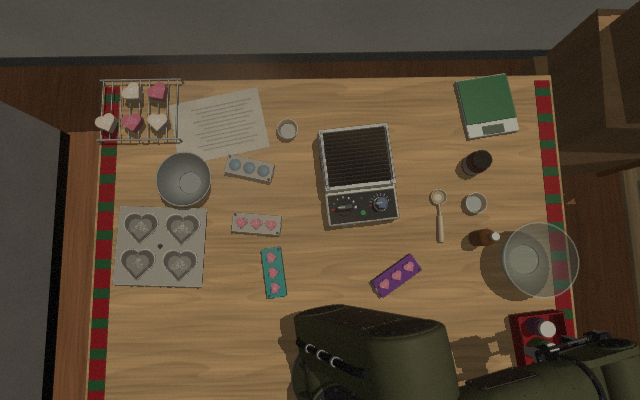

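Candidates with pink hearts: silver bar at top (256,223)/scene (369,178), turquoise at top (273,272), purple at top (396,275). The silver bar at top (250,169) has blue domes, so it's the round mould. The heart mould is the silver one with pink hearts. I'll confirm that with a crop and measure.

```bash
cat > h.py <<'E'
from workcell import *
import cv2,numpy as np
from scipy.spatial.transform import Rotation as Ro
def cloud(d,c,m=None):
    v,u=np.nonzero((d>0)&(m if m is not None else True))
    z=d[v,u];P=np.stack([(u-c['cx'])/c['fx']*z,(v-c['cy'])/c['fy']*z,z],1)
    return (P-c['t'])@c['R'],u,v
def rect(xy):
    r=cv2.minAreaRect(xy.astype(np.float32)*1000);return r
def proj(X,c):
    q=c['R']@np.asarray(X)+c['t'];return q[0]/q[2]*c['fx']+c['cx'],q[1]/q[2]*c['fy']+c['cy']
E
python3 - <<'E'
from h import *
ims=[]
for n,(u,v) in(("top",(256,223)),("scene",(369,178))):
    p,d=capture(n);c=calibration(n)
    ims.append(cv2.resize(p[v-35:v+35,u-45:u+45,::-1],(400,311),interpolation=cv2.INTER_CUBIC))
    for l in("heart_mould","vibrator","strength","timer"):
        for o in outline_of(n,l)[:4]:
            m=o['pixels'];P,_,_=cloud(d,c,m);
            zt=np.percentile(P[:,2],90) if len(P) else 0
            r=rect(P[P[:,2]>(zt-.012),:2])
            print(n,l,round(o['score'],2),np.round(o['rect']),m.sum(),'med',np.round(np.median(P,0),3),'z90',round(zt,4),np.round(r[0]),np.round(r[1]),round(r[2],1))
cv2.imwrite("pics/crop1.png",np.hstack(ims))
p,d=capture("top");cv2.imwrite("pics/machine_top.png",cv2.resize(p[115:235,310:410,::-1],(500,600),interpolation=cv2.INTER_CUBIC))
E
```

```text
top heart_mould 0.72 [255. 225.  50.  24.] 984 med [0.465 0.228 0.03 ] z90 0.0351 [465. 232.] [151.  60.] 84.3
top heart_mould 0.71 [274. 272.  22.  51.] 1061 med [0.316 0.179 0.03 ] z90 0.0351 [316. 179.] [153.  60.] 7.4
top heart_mould 0.57 [395. 274.  48.  44.] 1089 med [ 0.3   -0.195  0.03 ] z90 0.0348 [ 299. -196.] [ 61. 152.] 33.6
top vibrator 0.76 [356. 173.  81. 102.] 7045 med [ 0.601 -0.082  0.089] z90 0.0949 [624. -83.] [263. 214.] 5.7
top vibrator 0.36 [346. 207.  16.  17.] 212 med [ 0.502 -0.041  0.071] z90 0.1015 [505. -40.] [14. 43.] 4.7
top strength 0.5 [345. 208.  17.  15.] 190 med [ 0.502 -0.039  0.071] z90 0.1017 [505. -39.] [14. 40.] 5.6
top timer 0.65 [381. 202.  12.  10.] 157 med [ 0.513 -0.145  0.098] z90 0.1015 [ 515. -147.] [33. 35.] 0.7
top timer 0.28 [357. 173.  81. 102.] 7091 med [ 0.601 -0.082  0.089] z90 0.0949 [624. -84.] [262. 214.] 5.6
scene heart_mould 0.95 [343. 146.  30.  40.] 771 med [0.328 0.179 0.029] z90 0.0346 [315. 181.] [159.  62.] 6.6
scene heart_mould 0.65 [370. 181.  52.  23.] 968 med [0.476 0.232 0.029] z90 0.0347 [466. 234.] [153.  65.] 85.1
scene heart_mould 0.64 [228. 158.  43.  36.] 881 med [ 0.309 -0.195  0.029] z90 0.0343 [ 299. -194.] [ 64. 152.] 33.2
scene vibrator 0.6 [184. 210.  19.  52.] 384 med [ 0.521 -0.343  0.011] z90 0.0177 [ 482. -335.] [ 50. 165.] 82.9
scene vibrator 0.59 [278. 235.  95. 108.] 7627 med [ 0.653 -0.083  0.09 ] z90 0.0944 [622. -81.] [266. 214.] 5.5
scene strength 0.46 [284. 192.  13.  19.] 184 med [ 0.51  -0.038  0.084] z90 0.1012 [504. -39.] [15. 40.] 3.7
scene timer 0.5 [248. 199.  16.  16.] 212 med [ 0.523 -0.147  0.093] z90 0.1006 [ 516. -147.] [34. 34.] 63.0
scene timer 0.37 [142. 260.  30.  35.] 865 med [ 0.656 -0.447  0.07 ] z90 0.0917 [ 642. -455.] [57. 56.] 6.1
```

View pics/crop1.png

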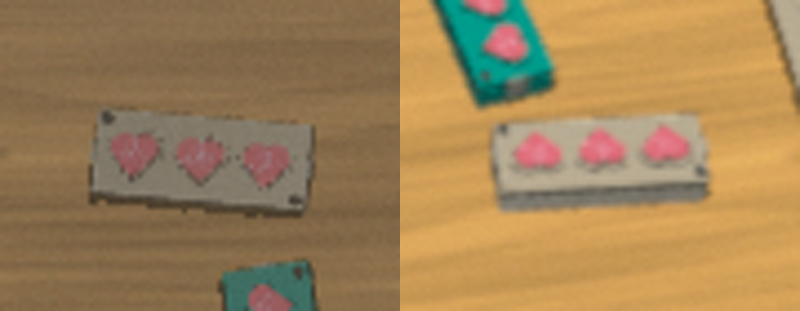

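View pics/machine_top.png

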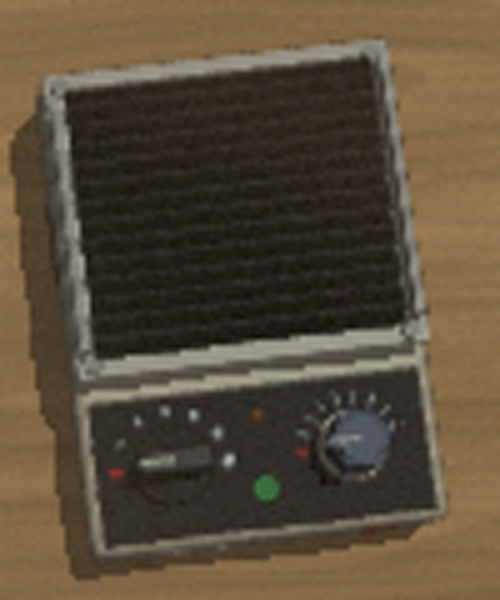

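The crop confirms a bare aluminium body with pink hearts at top (256,223). Both knobs point at their red marks. Next I'll fit the machine pose more precisely and work out the tool axes.

```bash
cat >> h.py <<'E'
def toolR(yaw):  # jaw z axis along world yaw, x down
    z=np.array([np.cos(yaw),np.sin(yaw),0]);x=np.array([0,0,-1.]);return np.stack([x,np.cross(z,x),z],1)
def delta(pos,R,s=None):
    s=s or state();R0=Ro.from_quat(s['tcp_rot']).as_matrix()
    return R0.T@(np.asarray(pos)-s['position']),Ro.from_matrix(R0.T@R).as_rotvec()
E
python3 - <<'E'
from h import *
s=state();R0=Ro.from_quat(s['tcp_rot']).as_matrix();print(np.round(R0,3),'jaw yaw',np.degrees(np.arctan2(R0[1,2],R0[0,2])))
for n in("top","scene"):
    f=np.load(f"{n}0.npz");c=calibration(n);p,d=f['p'],f['d']
    hsv=cv2.cvtColor(p,cv2.COLOR_RGB2HSV)
    P,u,v=cloud(d,c);I=p[v,u].max(1)
    near=(np.hypot(P[:,0]-.64,P[:,1]+.08)<.2)
    k=near&(P[:,2]>.087)&(P[:,2]<.097)&(I<(75))
    k&=P[:,0]-0.0*P[:,1]>.565
    im=np.zeros(d.shape,np.uint8);im[v[k],u[k]]=1
    im=cv2.morphologyEx(im,cv2.MORPH_CLOSE,np.ones((5,5)));im=cv2.morphologyEx(im,cv2.MORPH_OPEN,np.ones((5,5)))
    nc,L,st,_=cv2.connectedComponentsWithStats(im);i=1+np.argmax(st[1:,4])
    Q,_,_=cloud(d,c,L==i);print(n,'mat',rect(Q[:,:2]),np.median(Q[:,2]))
    k=near&(P[:,2]>.097)&(P[:,2]<.106)
    cc=(P[:,0]>.56)
    print(n,'rails',rect(P[k&cc][:,:2]),(k&cc).sum())
    k=near&(P[:,2]>.086)&(P[:,2]<.106)&cc; print(n,'platform',rect(P[k][:,:2]))
    k=near&(P[:,2]>.055)&(P[:,2]<.068);print(n,'deck',rect(P[k][:,:2]),np.median(P[k,2]))
E
```

```text
[[-0.     0.973  0.231]
 [ 0.     0.231 -0.973]
 [-1.    -0.    -0.   ]] jaw yaw -76.66285693090508
top mat ((659.0748291015625, -81.8179931640625), (167.56605529785156, 195.00350952148438), 5.659522533416748) 0.09158184249454326
top rails ((658.276123046875, -79.71479797363281), (160.548095703125, 207.6271514892578), 5.767557621002197) 208
top platform ((658.691650390625, -79.74269104003906), (189.542724609375, 213.7996826171875), 5.595703125)
top deck ((604.787841796875, -84.97933959960938), (290.2865295410156, 219.3221893310547), 5.625887870788574) 0.06101875813013586
scene mat ((658.7210693359375, -77.2768783569336), (167.492919921875, 186.65138244628906), 5.359959125518799) 0.09185721853170464
scene rails ((658.542724609375, -78.01892852783203), (159.8768310546875, 207.79844665527344), 5.427367210388184) 199
scene platform ((659.113525390625, -78.01083374023438), (191.55239868164062, 212.9584197998047), 5.602879524230957)
scene deck ((609.004150390625, -83.25431823730469), (301.3039855957031, 218.70994567871094), 5.272366523742676) 0.06096745181636702
```

```bash
python3 -m jog '[[[-0.001,0.033,-0.025,0,0,0,1],[-0.001,0.033,-0.025,0,0,0,1],[-0.001,0.033,-0.025,0,0,0,1],[-0.001,0.033,-0.025,0,0,0,1],[-0.001,0.033,-0.025,0,0,0,1],[-0.001,0.033,-0.025,0,0,0,1],[-0.001,0.033,-0.025,0,0,0,1],[-0.001,0.033,-0.025,0,0,0,1],[-0.001,0.033,-0.025,0,0,0,1],[-0.001,0.033,-0.025,0,0,0,1],[-0.001,0.033,-0.025,0,0,0,1],[-0.001,0.033,-0.025,0,0,0,1]]]'
python3 - <<'E'
from h import *
s=state();print(s['t'],s['joint_pos'])
print(delta([.465,.233,.12],toolR(np.radians(-5.7))))
E
```

```text
t: 1.65
position: [0.4427, -0.1498, 0.2178]
tcp_rot: [0.442, 0.551, -0.442, 0.553]
wrist_force: [1.6, -1.1, 0.4]
grip_width: 0.0939
1.65 [-4.04345943e-01  1.01833575e-01  1.72947955e+00 -7.18056486e-04
  1.30685897e+00  9.44974379e-01]
(array([ 0.09708652,  0.10571934, -0.36879647]), array([-1.24964907e+00,  3.70122010e-03, -4.46365974e-04]))
```

```bash
python3 -m jog '[[[0,0.0107,-0.037,0,0,0,1],[0,0.0107,-0.037,0,0,0,1],[0,0.0107,-0.037,0,0,0,1],[0,0.0107,-0.037,0,0,0,1],[0,0.0107,-0.037,0,0,0,1],[0,0.0107,-0.037,0,0,0,1],[0,0.0107,-0.037,0,0,0,1],[0,0.0107,-0.037,0,0,0,1],[0,0.0107,-0.037,0,0,0,1],[0,0.0107,-0.037,0,0,0,1]]]'
python3 -m jog '[[[0,0,0,-0.12,0,0,1],[0,0,0,-0.12,0,0,1],[0,0,0,-0.12,0,0,1],[0,0,0,-0.12,0,0,1],[0,0,0,-0.12,0,0,1],[0,0,0,-0.12,0,0,1],[0,0,0,-0.12,0,0,1],[0,0,0,-0.12,0,0,1],[0,0,0,-0.12,0,0,1],[0,0,0,-0.12,0,0,1],[0,0,0,-0.05,0,0,1],[0,0,0,0,0,0,1]]]'
python3 - <<'E'
from h import *
s=state();c=calibration("wrist");p,d=capture("wrist");cv2.imwrite("pics/w1.png",p[:,:,::-1])
P,u,v=cloud(d,c)
for o in outline_of("wrist","heart_mould")[:3]:
    Q,_,_=cloud(d,c,o['pixels']);print(o['score'],o['rect'],rect(Q[(Q[:,2]>.023),:2]),np.median(Q[:,2]))
print(s['t'],s['joint_pos'],c['fx'])
print(delta([.465,.233,.12],toolR(np.radians(-5.7))))
E
```

```text
t: 2.48
position: [0.4662, 0.2544, 0.2185]
tcp_rot: [0.443, 0.55, -0.44, 0.555]
wrist_force: [-0.1, 0.3, 0.3]
grip_width: 0.0941
t: 3.48
position: [0.4644, 0.2636, 0.2174]
tcp_rot: [0.015, 0.705, -0.016, 0.709]
wrist_force: [-0.8, 0.3, 0.6]
grip_width: 0.0939
0.84 [325.0, 211.1, 61.2, 137.9] ((465.04168701171875, 234.007080078125), (154.7823944091797, 60.11193084716797), 84.13337707519531) 0.030022429338264996
0.79 [200.9, 260.5, 142.4, 73.0] ((339.4423828125, 192.14328002929688), (210.42311096191406, 99.42366027832031), 24.44329071044922) 0.02951387905675905
3.4833 [ 0.44936532  0.25206559  1.55376881 -0.00356843  1.33087247  0.49487117] 338.3519251938795
(array([ 0.09740148, -0.03041644,  0.00151324]), array([0.04992278, 0.00596916, 0.00052548]))
```

View pics/w1.png

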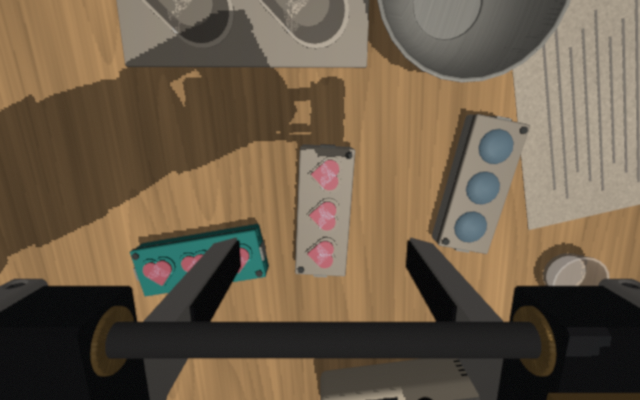

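```bash
python3 -m jog '[[[0,-0.015,0.001,0.05,0.006,0,0.86],[0.03,-0.015,0,0,0,0,0.86],[0.03,0,0,0,0,0,0.86],[0.035,0,0,0,0,0,0.86],[0,0,0,0,0,0,0.86],[0,0,0,0,0,0,0.86]]]'
python3 - <<'E'
from h import *
s=state();print(s['t'],s['wrist_force'],s['grip_width'])
print(delta([.465,.2335,.006],toolR(np.radians(-5.8))))
E
```

```text
t: 4.08
position: [0.4643, 0.2329, 0.122]
tcp_rot: [0.042, 0.704, -0.04, 0.707]
wrist_force: [-0.1, 0.1, 1.2]
grip_width: 0.0807
4.0833 [-0.14791123  0.10844979  1.19291445] 0.08070347750120029
(array([0.11596294, 0.00046232, 0.00016094]), array([-0.01470221,  0.00421992, -0.00204845]))
```

```bash
python3 -m jog '[[[0.025,0,0,-0.015,0.004,0,0.86],[0.025,0,0,0,0,0,0.86],[0.025,0,0,0,0,0,0.86],[0.02,0,0,0,0,0,0.86],[0.012,0,0,0,0,0,0.86],[0.005,0,0,0,0,0,0.86],[0.002,0,0,0,0,0,0.86],[0,0,0,0,0,0,0.86]]]'
python3 - <<'E'
from h import *
s=state();print(s['t'],s['wrist_force'],s['grip_width'])
print(delta([.465,.2335,.006],toolR(np.radians(-5.8))))
E
```

```text
t: 4.75
position: [0.4726, 0.2376, 0.0181]
tcp_rot: [0.041, 0.7, -0.034, 0.712]
wrist_force: [0.4, -0.4, 0.2]
grip_width: 0.0809
4.75 [ 0.35133945 -0.35183023  0.20973162] 0.08090722680336679
(array([ 0.01189517, -0.00500702, -0.00729143]), array([-0.00506976,  0.01551258, -0.01060137]))
```

```bash
python3 -m jog '[[[0,-0.005,-0.007,-0.005,0.0155,-0.0106,0.86],[0,0,0,0,0,0,0.86]]]'
python3 - <<'E'
from h import *
s=state();print(s['t'],s['wrist_force'],s['grip_width'])
print(delta([.465,.2335,.006],toolR(np.radians(-5.8))))
E
```

```text
t: 4.92
position: [0.4656, 0.2335, 0.0201]
tcp_rot: [0.036, 0.706, -0.036, 0.707]
wrist_force: [0.3, -0.3, 0.1]
grip_width: 0.081
4.9167 [ 0.32895068 -0.2602412   0.14695164] 0.0810430638885853
(array([ 0.01413171, -0.00010009, -0.00056232]), array([ 0.00026888,  0.00110737, -0.00034665]))
```

Aligned. Now the final descent, the grip and a small check lift.

```bash
python3 -m jog '[[[0.008,0,-0.0005,0,0,0,0.86],[0.005,0,0,0,0,0,0.86],[0,0,0,0,0,0,0.86]]]'
python3 - <<'E'
from h import *
print(delta([.465,.2335,.006],toolR(np.radians(-5.8))))
E
python3 -m jog '[[[0,0,0,0,0,0,0.5],[0,0,0,0,0,0,0.5],[0,0,0,0,0,0,0.5],[0,0,0,0,0,0,0.5],[0,0,0,0,0,0,0.5],[0,0,0,0,0,0,0.5]]]' 40
python3 - <<'E'
from h import *
s=state();print(s['t'],s['wrist_force'],s['grip_width'])
print(delta([.465,.2335,.006],toolR(np.radians(-5.8))))
E
```

```text
t: 5.17
position: [0.4659, 0.2339, 0.0081]
tcp_rot: [0.036, 0.705, -0.035, 0.708]
wrist_force: [0.3, 0.3, -0.9]
grip_width: 0.0805
(array([ 0.00211172, -0.00049184, -0.00083063]), array([ 0.000199  ,  0.00402733, -0.00188005]))
t: 5.67
position: [0.4657, 0.2339, 0.0077]
tcp_rot: [0.036, 0.705, -0.035, 0.707]
wrist_force: [0.6, -0.4, -1.3]
grip_width: 0.0595
5.6667 [ 0.56814289 -0.43740831 -1.25734286] 0.05949118832100512
(array([ 0.00170424, -0.00042662, -0.00066925]), array([ 6.09599191e-05,  3.23368083e-03, -1.54113228e-03]))
```

```bash
python3 -m jog '[[[-0.01,0,0,0,0.003,-0.0015,0.5],[-0.02,0,0,0,0,0,0.5],[-0.03,0,0,0,0,0,0.5],[-0.03,0,0,0,0,0,0.5],[-0.03,0,0,0,0,0,0.5],[-0.03,0,0,0,0,0,0.5],[-0.015,0,0,0,0,0,0.5],[0,0,0,0,0,0,0.5]]]'
python3 - <<'E'
from h import *
s=state();print(s['t'],s['wrist_force'],s['grip_width'],s['joint_pos'])
print(delta([.659,-.079,.18],toolR(np.radians(5.55))))
E
```

```text
t: 6.33
position: [0.463, 0.2327, 0.1819]
tcp_rot: [0.034, 0.709, -0.037, 0.704]
wrist_force: [0.3, 0.0, -3.9]
grip_width: 0.0595
6.3333 [ 0.3430859   0.03327566 -3.85992601] 0.05949779291015927 [ 3.95046109e-01  2.55162881e-01  1.63461751e+00 -1.41983162e-04
  1.26028086e+00  4.96270465e-01]
(array([ 0.00139911, -0.29026886,  0.2264956 ]), array([-0.19804499, -0.00776968,  0.00340623]))
```

```bash
python3 -m jog '[[[0,-0.012,0.009,0,0,0,0.5],[0,-0.024,0.019,0,0,0,0.5],[0,-0.026,0.02,0,0,0,0.5],[0,-0.026,0.02,0,0,0,0.5],[0,-0.026,0.02,0,0,0,0.5],[0,-0.026,0.02,0,0,0,0.5],[0,-0.026,0.02,0,0,0,0.5],[0,-0.026,0.02,0,0,0,0.5],[0,-0.026,0.02,0,0,0,0.5],[0,-0.026,0.02,0,0,0,0.5],[0,-0.024,0.018,0,0,0,0.5],[0,-0.012,0.009,0,0,0,0.5]]]'
python3 -m jog '[[[0,0,0,-0.05,0,0,0.5],[0,0,0,-0.1,0,0,0.5],[0,0,0,-0.05,0,0,0.5],[0,0,0,0,0,0,0.5]]]'
python3 - <<'E'
from h import *
s=state();print(s['t'],s['wrist_force'],s['grip_width'],s['joint_pos'])
print(delta([.659,-.079,.18],toolR(np.radians(5.55))))
for n in("scene","top"):
  p,d=capture(n);cv2.imwrite(f"pics/{n}2.png",p[:,:,::-1])
  c=calibration(n)
  for o in outline_of(n,"heart_mould")[:4]:
    Q,_,_=cloud(d,c,o['pixels']);z=np.median(Q[:,2]);print(n,o['score'],o['rect'],rect(Q[(Q[:,2]>z-.008)&(Q[:,2]<z+.01),:2]),z)
E
```

```text
t: 7.33
position: [0.6498, -0.0791, 0.1691]
tcp_rot: [0.032, 0.715, -0.034, 0.698]
wrist_force: [-0.0, -0.4, -3.1]
grip_width: 0.0597
t: 7.67
position: [0.6486, -0.0841, 0.1613]
tcp_rot: [-0.038, 0.718, 0.039, 0.694]
wrist_force: [0.0, -0.3, -3.9]
grip_width: 0.0596
7.6667 [ 0.02734675 -0.30929199 -3.85567997] 0.05959132780673639 [-0.1822294   0.59009467  1.21074194 -0.00668302  1.375141   -0.28892498]
(array([-0.01901948,  0.00402916,  0.01021309]), array([ 0.01124062, -0.034838  , -0.00336406]))
scene 0.91 [341.3, 145.6, 30.4, 44.8] ((315.6394348144531, 180.5092315673828), (153.91099548339844, 62.09921646118164), 6.914748668670654) 0.029212486363987093
scene 0.82 [217.9, 161.6, 20.9, 30.2] ((310.9307861328125, -214.17059326171875), (63.48996353149414, 107.12149047851562), 36.536563873291016) 0.028681162051489892
scene 0.58 [273.6, 222.4, 67.2, 39.9] ((648.8202514648438, -83.37051391601562), (60.539981842041016, 153.2092742919922), 6.339905261993408) 0.18264282640032437
scene 0.44 [141.9, 259.6, 36.1, 36.2] ((653.3463745117188, -448.530517578125), (41.344852447509766, 63.97542953491211), 32.64430618286133) 0.07085170150594623
top 0.91 [272.8, 262.1, 18.2, 27.1] ((345.1111145019531, 182.36627197265625), (91.68753051757812, 60.57765579223633), 6.684686660766602) 0.029928014106600582
top 0.69 [407.9, 272.6, 23.5, 33.9] ((312.30889892578125, -216.00823974609375), (57.689430236816406, 99.81562805175781), 37.83910369873047) 0.02986244194140994
top 0.62 [360.1, 153.9, 55.5, 27.0] ((667.31689453125, -76.9505844116211), (58.39714050292969, 156.0392608642578), 22.710872650146484) 0.18240197951594653
top 0.53 [476.2, 204.6, 21.8, 13.9] ((517.2758178710938, -456.5599670410156), (53.607120513916016, 55.191986083984375), 45.01195526123047) 0.0057883611836561915
```

View pics/scene2.png

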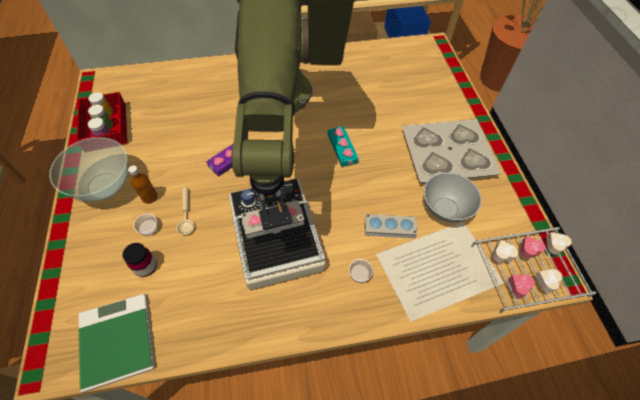

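```bash
python3 -m jog '[[[0,0.004,0.010,0.011,-0.035,-0.003,0.5],[0,0,0,0,0,0,0.5],[0.015,0,0,0,0,0,0.5],[0.015,0,0,0,0,0,0.5],[0.01,0,0,0,0,0,0.5],[0,0,0,0,0,0,0.5]]]'
python3 - <<'E'
from h import *
s=state();print(s['t'],s['wrist_force'],s['grip_width'])
print(delta([.659,-.079,.1005],toolR(np.radians(5.55))))
E
```

```text
t: 8.37
position: [0.6583, -0.078, 0.1221]
tcp_rot: [-0.032, 0.706, 0.031, 0.707]
wrist_force: [-0.9, 0.6, -3.5]
grip_width: 0.0597
8.3667 [-0.94872064  0.63414517 -3.4533623 ] 0.05969411634043342
(array([ 0.02164928, -0.00107727,  0.00052514]), array([-0.00724413,  0.00210706,  0.00088544]))
```

```bash
python3 -m jog '[[[0.006,-0.001,0.0005,-0.007,0.002,0.001,0.5],[0.006,0,0,0,0,0,0.5],[0.003,0,0,0,0,0,0.5],[0,0,0,0,0,0,0.5]]]'
python3 - <<'E'
from h import *
s=state();print(s['t'],s['wrist_force'],s['grip_width'])
print(delta([.659,-.079,.1005],toolR(np.radians(5.55))))
for n in("scene","top"):
  p,d=capture(n);cv2.imwrite(f"pics/{n}3.png",cv2.resize((p[170:290,220:340] if n=="scene" else p[110:230,300:420])[:,:,::-1],(600,600),interpolation=cv2.INTER_CUBIC))
E
```

```text
t: 8.7
position: [0.6591, -0.0792, 0.107]
tcp_rot: [-0.034, 0.706, 0.034, 0.706]
wrist_force: [-0.1, -0.5, -3.6]
grip_width: 0.0596
8.7 [-0.10904317 -0.51983849 -3.56327246] 0.05956025036103698
(array([ 6.52299543e-03,  2.05448995e-04, -6.72410179e-05]), array([ 1.70360248e-04, -2.46806381e-04,  4.38863556e-05]))
```

View pics/scene3.png

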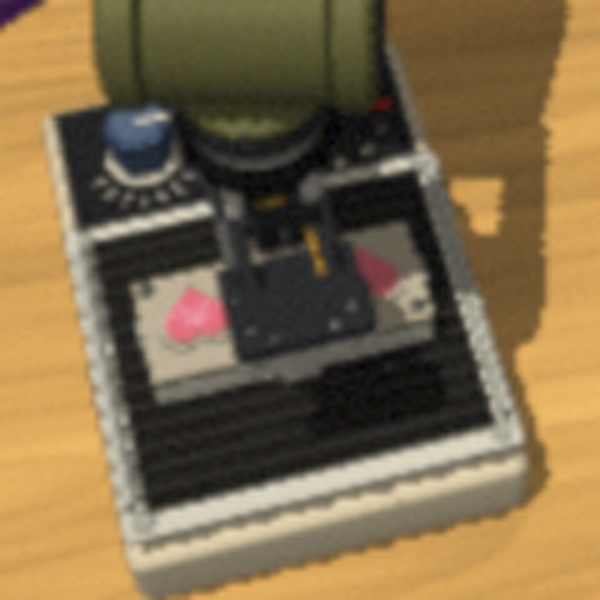

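```bash
python3 -m jog '[[[0.003,0,0,0,0,0,0.5],[0.002,0,0,0,0,0,0.5],[0,0,0,0,0,0,0.5]]]'; python3 -m jog '[[[0.0015,0,0,0,0,0,0.5],[0,0,0,0,0,0,0.5]]]'
```

```text
t: 9.05
position: [0.6598, -0.0793, 0.1034]
tcp_rot: [-0.034, 0.705, 0.034, 0.707]
wrist_force: [-0.9, 1.2, -4.0]
grip_width: 0.0595
t: 9.22
position: [0.6599, -0.0793, 0.102]
tcp_rot: [-0.035, 0.705, 0.034, 0.707]
wrist_force: [-0.3, 0.3, -3.5]
grip_width: 0.0597
```

```bash
python3 -m jog '[[[0.001,0,-0.0005,0,0,0,0.5],[0,0,0,0,0,0,0.5]]]';python3 -m jog '[[[0.001,0,-0.0003,0,0,0,0.5],[0,0,0,0,0,0,0.5]]]'
python3 - <<'E'
from h import *
print(delta([.659,-.079,.1005],toolR(np.radians(5.55))))
E
```

```text
t: 9.38
position: [0.6594, -0.0793, 0.101]
tcp_rot: [-0.035, 0.705, 0.034, 0.707]
wrist_force: [-0.7, -0.1, -3.3]
grip_width: 0.0594
t: 9.55
position: [0.6595, -0.0794, 0.1011]
tcp_rot: [-0.035, 0.705, 0.034, 0.708]
wrist_force: [-0.1, -0.6, -4.0]
grip_width: 0.0597
(array([ 0.00055498,  0.0004056 , -0.00047897]), array([7.95618603e-05, 4.41756349e-03, 1.18264982e-03]))
```

```bash
python3 -m jog '[[[0.0015,0,-0.0003,0,-0.004,0,0.5],[0,0,0,0,0,0,0.5]]]';python3 -m jog '[[[0.0015,0,0,0,0,0,0.5],[0,0,0,0,0,0,0.5]]]'
```

```text
t: 9.72
position: [0.6597, -0.0795, 0.1014]
tcp_rot: [-0.035, 0.703, 0.034, 0.71]
wrist_force: [0.1, 0.2, -3.1]
grip_width: 0.0597
t: 9.88
position: [0.6599, -0.0795, 0.1012]
tcp_rot: [-0.035, 0.702, 0.034, 0.71]
wrist_force: [-0.9, 0.4, -3.9]
grip_width: 0.0598
```

```bash
python3 - <<'E'
from h import *
print(delta([.659,-.079,.1005],toolR(np.radians(5.55))),state()['ft_torque'])
E
python3 -m jog '[[[0.0005,0,-0.0008,0,0.01,0.001,0.5],[0,0,0,0,0,0,0.5]]]'
python3 - <<'E'
from h import *
print(delta([.659,-.079,.1005],toolR(np.radians(5.55))),state()['ft_torque'])
E
python3 -m jog '[[[0.002,0,0,0,0,0,0.5],[0,0,0,0,0,0,0.5]]]'
python3 - <<'E'
from h import *
print(delta([.659,-.079,.1005],toolR(np.radians(5.55))),state()['ft_torque'])
E
```

```text
(array([ 0.00067842,  0.00061871, -0.00080482]), array([0.00025698, 0.01173352, 0.00211132])) [ 0.04128173 -0.02815798  0.00707452]
t: 10.05
position: [0.6592, -0.0797, 0.1008]
tcp_rot: [-0.035, 0.706, 0.034, 0.707]
wrist_force: [-1.0, -0.2, 2.4]
grip_width: 0.0595
(array([ 0.00026711,  0.00067242, -0.00013369]), array([0.00016093, 0.00170587, 0.0011734 ])) [ 0.18505765  0.21749489 -0.04586749]
t: 10.22
position: [0.6593, -0.0797, 0.1011]
tcp_rot: [-0.035, 0.705, 0.034, 0.707]
wrist_force: [-0.2, -0.6, -4.5]
grip_width: 0.0595
(array([ 0.00063963,  0.00071275, -0.00026902]), array([0.00027581, 0.00235876, 0.00150178])) [ 0.00242734 -0.09110858  0.03769033]
```

```bash
python3 -m jog '[[[0.002,0.0006,-0.0003,0,0.002,0.001,0.5],[0.002,0,0,0,0,0,0.5],[0.001,0,0,0,0,0,0.5]]]'
python3 - <<'E'
from h import *
print(delta([.659,-.079,.1005],toolR(np.radians(5.55))),state()['ft_torque'])
E
```

```text
t: 10.47
position: [0.6594, -0.0796, 0.1007]
tcp_rot: [-0.035, 0.705, 0.034, 0.707]
wrist_force: [-2.4, 0.8, 3.7]
grip_width: 0.0599
(array([ 0.00018915,  0.00061974, -0.00030811]), array([0.00033085, 0.00230237, 0.00185636])) [0.27166102 0.67027358 0.07135636]
```

```bash
python3 -m jog '[[[0.001,0,0,0,0,0,0.65],[0,0,0,0,0,0,0.72],[0,0,0,0,0,0,0.8],[0,0,0,0,0,0,0.8],[0,0,0,0,0,0,0.8]]]'
python3 -m jog '[[[-0.02,0,0,0,0,0,0.8],[-0.03,0,0,0,0,0,0.8],[-0.03,0,0,0,0,0,0.8],[-0.03,0,0,0,0,0,0.8],[0,0,0,0,0,0,0.8]]]'
python3 - <<'E'
from h import *
s=state();print(s['t'],s['wrist_force'],s['joint_pos'])
print(delta([.504,-.039,.2],toolR(np.radians(5.55))))
E
```

```text
t: 10.88
position: [0.6597, -0.0797, 0.0989]
tcp_rot: [-0.035, 0.705, 0.034, 0.707]
wrist_force: [-0.8, 0.0, 0.3]
grip_width: 0.0752
t: 11.3
position: [0.6584, -0.0793, 0.2099]
tcp_rot: [-0.035, 0.707, 0.034, 0.705]
wrist_force: [-0.3, 0.0, 1.6]
grip_width: 0.0754
11.3 [-0.28813943  0.01724395  1.63148363] [-0.17456594  0.5589982   1.14575945 -0.00144744  1.44002852 -0.27156242]
(array([ 0.01038493,  0.05513154, -0.14968124]), array([ 0.00032174, -0.00346131,  0.00052581]))
```

Released. I'll move toward the selector and close to about 35 mm, then check the mould and measure the knob pose with the wrist camera.

```bash
python3 -m jog '[[[0,0.01,-0.025,0,0,0,0.4],[0,0.012,-0.033,0,0,0,0.4],[0,0.012,-0.033,0,0,0,0.4],[0,0.012,-0.033,0,0,0,0.4],[0,0.009,-0.025,0,0,0,0.4],[0,0,0,0,0,0,0.4],[0,0,0,0,0,0,0.4]]]'
python3 - <<'E'
from h import *
s=state();print(s['t'],s['position'],s['grip_width'])
print(delta([.504,-.039,.2],toolR(np.radians(5.55))))
for n in("scene","top","wrist"):
  c=calibration(n);p,d=capture(n);cv2.imwrite(f"pics/{n}4.png",p[:,:,::-1])
  for l in("heart_mould","strength","timer"):
   for o in outline_of(n,l)[:3]:
    Q,_,_=cloud(d,c,o['pixels']);
    if len(Q)<20 or np.hypot(*(np.median(Q[:,:2],0)-[.6,-.08]))>.2: continue
    z=np.percentile(Q[:,2],85);Q=Q[(Q[:,2]>z-.008)&(Q[:,2]<z+.01)];
    print(n,l,round(o['score'],2),np.round(o['rect']),np.round(rect(Q[:,:2])[0],1),np.round(rect(Q[:,:2])[1],1),rect(Q[:,:2])[2],round(z,4))
E
```

```text
t: 11.88
position: [0.4979, -0.0376, 0.2071]
tcp_rot: [-0.034, 0.707, 0.034, 0.705]
wrist_force: [-0.6, 0.2, -0.7]
grip_width: 0.0379
11.8833 [ 0.49785371 -0.03764884  0.20706609] 0.037948303041495726
(array([ 0.0070497 , -0.00193308,  0.00600807]), array([-0.00015742, -0.00297112,  0.00074153]))
scene heart_mould 0.55 [274. 233.  58.  36.] [658.8 -79.2] [ 62.4 153.5] 5.795583248138428 0.1265
scene strength 0.48 [284. 192.  17.  18.] [504.2 -38.3] [14.9 41.8] 4.103548526763916 0.1001
scene strength 0.4 [276. 235.  91. 115.] [623.4 -81.3] [262.9 213.2] 5.147736072540283 0.0934
scene timer 0.55 [247. 198.  16.  15.] [ 515.4 -147.6] [33.3 34.7] 61.031375885009766 0.0998
top heart_mould 0.59 [358. 156.  56.  24.] [660.4 -79.9] [ 60.1 152.3] 3.5712854862213135 0.1274
wrist heart_mould 0.58 [505. 253.  95. 140.] [657.5 -60.9] [ 60.6 117.3] 6.013785362243652 0.1278
wrist strength 0.77 [327. 203.  49.  57.] [504.7 -37.2] [13.4 43.9] 5.565507888793945 0.1016
wrist timer 0.63 [333. 301.  43.  40.] [ 514.4 -137.9] [32.9 21.4] 7.101342678070068 0.1003
```

View pics/wrist4.png

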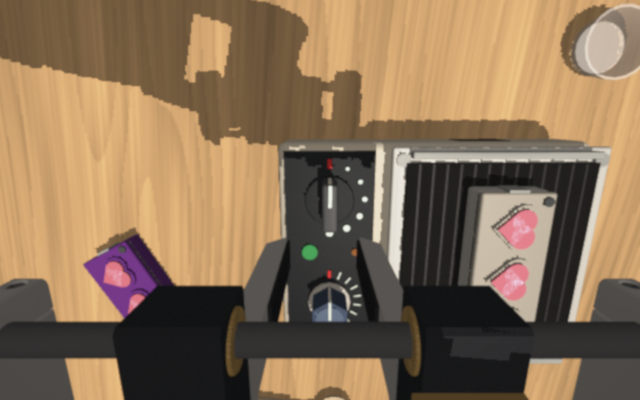

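View pics/scene4.png

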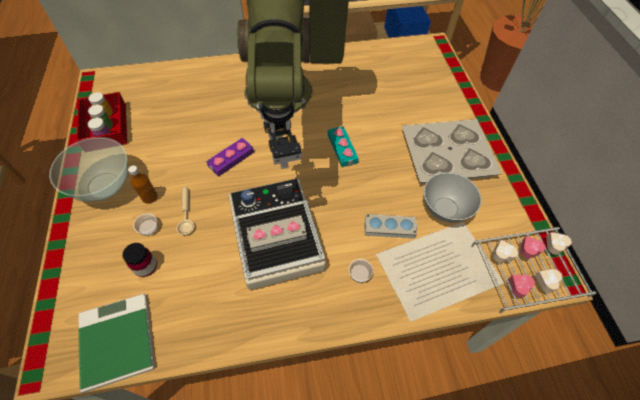

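Mould sits at (0.659, −0.0795), yaw ≈5.8°, top at 0.127: flat and centred. In the wrist view the selector bar is at (330,203), its white line toward the red mark at (330,163). Next I'll descend over the selector.

```bash
python3 -m jog '[[[0.01,-0.001,0.006,0,-0.003,0,0.4],[0.025,0,0,0,0,0,0.4],[0.025,0,0,0,0,0,0.4],[0.02,0,0,0,0,0,0.4],[0.008,0,0,0,0,0,0.4],[0,0,0,0,0,0,0.4]]]'
python3 - <<'E'
from h import *
s=state();print(s['t'],s['position'],s['grip_width'])
print(delta([.5045,-.0382,.075],toolR(np.radians(5.55))))
E
```

```text
t: 12.98
position: [0.5066, -0.0386, 0.1133]
tcp_rot: [-0.034, 0.705, 0.034, 0.707]
wrist_force: [-0.6, -0.5, 0.3]
grip_width: 0.0376
12.9833 [ 0.50663353 -0.03857571  0.11331961] 0.037576257200666416
(array([ 0.03831384,  0.00061997, -0.00217963]), array([-0.00058539,  0.00240341,  0.00106832]))
```

```bash
python3 -m jog '[[[0.01,0.0006,-0.002,0,0.002,0.001,0.4],[0.015,0,0,0,0,0,0.4],[0.009,0,0,0,0,0,0.4],[0,0,0,0,0,0,0.4]]]'
python3 - <<'E'
from h import *
s=state();print(s['t'],s['position'],s['grip_width'])
print(delta([.5045,-.0382,.075],toolR(np.radians(5.55))))
E
```

```text
t: 13.32
position: [0.5059, -0.0383, 0.0789]
tcp_rot: [-0.034, 0.705, 0.034, 0.707]
wrist_force: [0.3, -0.2, 0.0]
grip_width: 0.0377
13.3167 [ 0.50585709 -0.03829958  0.07889332] 0.037746993704299875
(array([ 0.00388879,  0.00023222, -0.00135384]), array([-0.00056035,  0.00324223,  0.00067102]))
```

```bash
python3 -m jog '[[[0.004,0.0002,-0.0014,0,0.003,0,0.4],[0,0,0,0,0,0,0.1],[0,0,0,0,0,0,0.08],[0,0,0,0,0,0,0.08],[0,0,0,0,0,0,0.08],[0,0,0,0,0,0,0.08]]]' 30
python3 - <<'E'
from h import *
s=state();print(s['t'],s['position'],s['grip_width'],s['wrist_force'],s['ft_torque'])
print(delta([.5045,-.0382,.075],toolR(np.radians(5.55))))
E
```

```text
t: 13.82
position: [0.5043, -0.0384, 0.0768]
tcp_rot: [-0.034, 0.706, 0.034, 0.706]
wrist_force: [-1.7, -1.3, -4.1]
grip_width: 0.0137
13.8167 [ 0.50427982 -0.03844981  0.07677725] 0.013749878842396954 [-1.67507992 -1.26706973 -4.12049685] [-0.1788968   0.07295986 -0.02566988]
(array([0.00177694, 0.00022945, 0.0002436 ]), array([-0.0004538 , -0.00022608,  0.00112395]))
```

```bash
python3 -m jog '[[[0,0,0,0.1,0,0,0.08],[0,0,0,0.1,0,0,0.08],[0,0,0,0.1,0,0,0.08],[0,0,0,0.1,0,0,0.08],[0,0,0,0.1,0,0,0.08],[0,0,0,0,0,0,0.08]]]'
python3 - <<'E'
from h import *
s=state();print(s['t'],s['position'],s['grip_width'],s['wrist_force'],s['ft_torque'],s['joint_pos'][5])
print(delta([.5043,-.0383,.0765],toolR(np.radians(5.55-120))))
E
```

```text
t: 14.32
position: [0.5048, -0.0386, 0.0768]
tcp_rot: [0.149, 0.69, -0.15, 0.692]
wrist_force: [0.3, 0.4, -3.1]
grip_width: 0.0136
14.3167 [ 0.50475359 -0.03857189  0.07680549] 0.0135709061914242 [ 0.34165168  0.38548203 -3.08040663] [-0.06005109 -0.14204775 -0.03360301] 0.27868720541059716
(array([ 3.04142690e-04,  6.04300620e-05, -5.26155792e-04]), array([ 1.57169688e+00,  2.44549470e-03, -1.47598750e-03]))
```

```bash
python3 -m jog '[[[0,0,0,0.1,0,0,0.08],[0,0,0,0.1,0,0,0.08],[0,0,0,0.1,0,0,0.08],[0,0,0,0.1,0,0,0.08],[0,0,0,0.1,0,0,0.08],[0,0,0,0.1,0,0,0.08],[0,0,0,0.1,0,0,0.08],[0,0,0,0,0,0,0.08]]]'
python3 - <<'E'
from h import *
s=state();print(s['t'],s['position'],s['grip_width'],s['wrist_force'],s['ft_torque'],s['joint_pos'][5])
print(delta([.5043,-.0383,.0765],toolR(np.radians(5.55-120))))
E
```

```text
t: 14.98
position: [0.5052, -0.0391, 0.0768]
tcp_rot: [0.378, 0.596, -0.378, 0.599]
wrist_force: [0.2, 0.7, -4.4]
grip_width: 0.014
14.9833 [ 0.50519667 -0.03906297  0.07677748] 0.014030890586324639 [ 0.16349729  0.69552039 -4.44650912] [-0.0071156  -0.15802424  0.03616803] 0.9822187522038756
(array([ 0.00027221, -0.00048496, -0.00107417]), array([ 0.86846642,  0.00291548, -0.00358722]))
```

```bash
python3 -m jog '[[[0,-0.0005,-0.001,0.1,0.003,-0.003,0.08],[0,0,0,0.1,0,0,0.08],[0,0,0,0.1,0,0,0.08],[0,0,0,0.1,0,0,0.08],[0,0,0,0.1,0,0,0.08],[0,0,0,0.1,0,0,0.08],[0,0,0,0.1,0,0,0.08],[0,0,0,0.1,0,0,0.08],[0,0,0,0.065,0,0,0.08],[0,0,0,0,0,0,0.08]]]'
python3 - <<'E'
from h import *
s=state();print(s['t'],s['position'],s['grip_width'],s['wrist_force'],s['ft_torque'],s['joint_pos'][5])
print(delta([.5043,-.0383,.0765],toolR(np.radians(5.55-120))))
E
```

```text
t: 15.82
position: [0.5052, -0.0398, 0.0768]
tcp_rot: [-0.59, -0.389, 0.59, -0.392]
wrist_force: [0.8, 0.1, -5.1]
grip_width: 0.0137
15.8167 [ 0.50518774 -0.0398424   0.07681729] 0.013674881444909762 [ 0.75921433  0.0643174  -5.06646408] [ 0.16210313 -0.15982952 -0.07908845] 1.8248585481644553
(array([ 0.00030999, -0.00142079, -0.00107379]), array([ 0.02537988,  0.00239558, -0.00333053]))
```

```bash
python3 -m jog '[[[0,-0.001,-0.0005,0.025,0.002,-0.003,0.08],[0,0,0,0,0,0,0.08],[0,0,0,0,0,0,0.4],[0,0,0,0,0,0,0.4],[0,0,0,0,0,0,0.4],[0,0,0,0,0,0,0.4]]]'
python3 -m jog '[[[-0.015,0,0,0,0,0,0.4],[-0.03,0,0,0,0,0,0.4],[-0.03,0,0,0,0,0,0.4],[-0.03,0,0,0,0,0,0.4],[-0.02,0,0,0,0,0,0.4],[0,0,0,0,0,0,0.4]]]'
python3 - <<'E'
from h import *
s=state();print(s['t'],s['position'],s['grip_width'],s['wrist_force'],s['joint_pos'])
print(delta([.515,-.1475,.2],toolR(np.radians(5.55))))
E
```

```text
t: 16.32
position: [0.5056, -0.0398, 0.0777]
tcp_rot: [0.59, 0.389, -0.589, 0.391]
wrist_force: [0.9, 0.1, 0.2]
grip_width: 0.036
t: 16.82
position: [0.504, -0.0389, 0.2078]
tcp_rot: [-0.588, -0.392, 0.589, -0.393]
wrist_force: [-0.3, -0.1, 0.2]
grip_width: 0.0379
16.8167 [ 0.50399646 -0.0389094   0.20784463] 0.03789062209624131 [-0.34243428 -0.13618216  0.19088404] [-1.48979983e-01  1.98551968e-01  1.64178245e+00 -1.03687387e-03
  1.30102151e+00  1.81689144e+00]
(array([0.00795671, 0.05191973, 0.09599774]), array([-2.06246076e+00,  1.05071821e-03,  6.48096982e-04]))
```

```bash
python3 -m jog '[[[0,0.01,0.018,0,0,0,0.57],[0,0.014,0.026,0,0,0,0.57],[0,0.014,0.026,0,0,0,0.57],[0,0.01,0.019,0,0,0,0.57],[0,0,0,-0.12,0,0,0.57],[0,0,0,-0.12,0,0,0.57],[0,0,0,-0.12,0,0,0.57],[0,0,0,-0.12,0,0,0.57],[0,0,0,-0.12,0,0,0.57],[0,0,0,-0.12,0,0,0.57],[0,0,0,-0.12,0,0,0.57],[0,0,0,-0.12,0,0,0.57]]]'
python3 -m jog '[[[0,0,0,-0.12,0,0,0.57],[0,0,0,-0.12,0,0,0.57],[0,0,0,-0.12,0,0,0.57],[0,0,0,-0.12,0,0,0.57],[0,0,0,-0.12,0,0,0.57],[0,0,0,-0.12,0,0,0.57],[0,0,0,-0.12,0,0,0.57],[0,0,0,-0.12,0,0,0.57],[0,0,0,-0.02,0,0,0.57],[0,0,0,0,0,0,0.57]]]'
python3 - <<'E'
from h import *
s=state();print(s['t'],s['position'],s['grip_width'],s['joint_pos'][5])
print(delta([.515,-.1475,.2],toolR(np.radians(5.55))))
for n in("scene","top","wrist"):
  c=calibration(n);p,d=capture(n);cv2.imwrite(f"pics/{n}5.png",p[:,:,::-1])
  for l in("strength","timer"):
   for o in outline_of(n,l)[:3]:
    Q,_,_=cloud(d,c,o['pixels']);
    if len(Q)<20 or np.hypot(*(np.median(Q[:,:2],0)-[.6,-.08]))>.2: continue
    z=np.percentile(Q[:,2],85);Q=Q[(Q[:,2]>z-.008)&(Q[:,2]<z+.01)];
    print(n,l,round(o['score'],2),np.round(o['rect']),np.round(rect(Q[:,:2])[0],1),np.round(rect(Q[:,:2])[1],1),rect(Q[:,:2])[2],round(z,4))
E
```

```text
t: 17.82
position: [0.5126, -0.1434, 0.1997]
tcp_rot: [0.327, 0.629, -0.327, 0.625]
wrist_force: [-0.5, -0.3, 0.1]
grip_width: 0.0538
t: 18.65
position: [0.51, -0.1419, 0.1898]
tcp_rot: [-0.022, 0.712, 0.027, 0.701]
wrist_force: [-0.7, -0.9, -0.7]
grip_width: 0.0535
18.65 [ 0.50997854 -0.14188179  0.18984961] 0.05352524897632245 -0.40987562102513797
(array([-0.0102603 , -0.00587968,  0.00446828]), array([-0.02786403, -0.01497997, -0.00720323]))
scene strength 0.76 [282. 191.  18.  25.] [504.9 -37.9] [14.3 43.2] 65.17680358886719 0.0996
scene strength 0.65 [277. 233.  98. 114.] [622.3 -81.6] [265.  213.3] 5.702338695526123 0.0936
scene timer 0.48 [249. 200.  16.  19.] [ 516.2 -146.4] [37.  33.2] 41.042259216308594 0.1002
top strength 0.66 [345. 207.  21.  17.] [504.5 -39.8] [13.9 43.3] 65.57752990722656 0.1001
wrist strength 0.87 [327.  84.  56.  60.] [504.8 -38.4] [14.1 44.5] 65.66189575195312 0.1016
wrist strength 0.39 [452. 135. 376. 271.] [621.7 -81.9] [266.2 212.3] 5.756326675415039 0.0935
wrist timer 0.82 [329. 212.  49.  53.] [ 515.  -146.7] [33.5 37.9] 4.355039119720459 0.1006
```

View pics/wrist5.png

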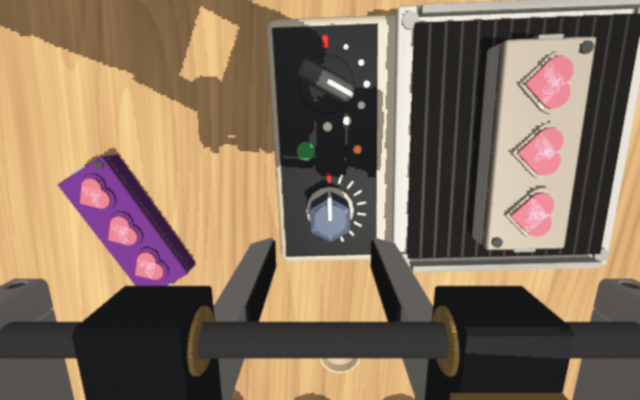

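The selector's white line ends at (352,95), aimed at the 4th dot (361,104), and the bar angle is 65.6° = 5.6° + 60°, i.e. setting 4. The timer pointer at (330,205) is on its red mark. On to the timer.

```bash
python3 -m jog '[[[0,-0.005,0.0045,-0.028,-0.015,-0.007,0.57],[0,0,0,0,0,0,0.57],[0.025,0,0,0,0,0,0.57],[0.025,0,0,0,0,0,0.57],[0.02,0,0,0,0,0,0.57],[0,0,0,0,0,0,0.57]]]'
python3 - <<'E'
from h import *
s=state();print(s['t'],s['position'],s['grip_width'])
print(delta([.515,-.147,.074],toolR(np.radians(5.55))))
E
```

```text
t: 19.6
position: [0.5158, -0.1468, 0.12]
tcp_rot: [-0.033, 0.705, 0.032, 0.708]
wrist_force: [-0.1, -0.7, -0.4]
grip_width: 0.0532
19.6 [ 0.51576703 -0.14681239  0.11999252] 0.05322116356637165
(array([ 4.59890886e-02, -4.24856423e-05, -9.68347804e-04]), array([-0.00596579,  0.00407105,  0.00163688]))
```

```bash
python3 -m jog '[[[0.015,0,-0.001,-0.006,0.004,0.0016,0.57],[0.018,0,0,0,0,0,0.57],[0.01,0,0,0,0,0,0.57],[0,0,0,0,0,0,0.57]]]'
python3 - <<'E'
from h import *
s=state();print(s['t'],s['position'],s['grip_width'],s['wrist_force'])
print(delta([.515,-.147,.074],toolR(np.radians(5.55))))
E
```

```text
t: 19.93
position: [0.5156, -0.1469, 0.0785]
tcp_rot: [-0.033, 0.706, 0.033, 0.707]
wrist_force: [-0.9, -0.8, -0.6]
grip_width: 0.0533
19.9333 [ 0.51558424 -0.14692234  0.07851109] 0.0533074142673228 [-0.86853677 -0.77187731 -0.58792235]
(array([ 4.51059837e-03, -2.06891104e-05, -5.92737505e-04]), array([-0.00237595,  0.00083752,  0.00033398]))
```

```bash
python3 -m jog '[[[0.004,0,-0.0006,-0.002,0.001,0,0.57],[0,0,0,0,0,0,0.3],[0,0,0,0,0,0,0.3],[0,0,0,0,0,0,0.3],[0,0,0,0,0,0,0.3]]]' 30
python3 -m jog '[[[0,0,0,0.1,0,0,0.3],[0,0,0,0.1,0,0,0.3],[0,0,0,0.1,0,0,0.3],[0,0,0,0.1,0,0,0.3],[0,0,0,0,0,0,0.3]]]'
python3 - <<'E'
from h import *
s=state();print(s['t'],s['position'],s['grip_width'],s['wrist_force'],s['ft_torque'])
print(delta([.515,-.147,.075],toolR(np.radians(5.55-80))))
E
```

```text
t: 20.35
position: [0.5152, -0.1474, 0.0779]
tcp_rot: [-0.034, 0.706, 0.033, 0.706]
wrist_force: [-6.7, -0.4, -8.8]
grip_width: 0.0339
t: 20.77
position: [0.5157, -0.1475, 0.0779]
tcp_rot: [0.113, 0.697, -0.114, 0.699]
wrist_force: [0.6, -0.8, -5.3]
grip_width: 0.0337
20.7667 [ 0.51569957 -0.14747661  0.07791865] 0.033708759363595575 [ 0.62851212 -0.7957456  -5.32261004] [-0.27258314 -0.28578153  0.2059798 ]
(array([ 0.00291629,  0.00023458, -0.00082178]), array([ 9.78236400e-01,  2.90461343e-03, -2.62267487e-04]))
```

```bash
python3 -m jog '[[[0,0,0,0.1,0,0,0.3],[0,0,0,0.1,0,0,0.3],[0,0,0,0.1,0,0,0.3],[0,0,0,0.1,0,0,0.3],[0,0,0,0.1,0,0,0.3],[0,0,0,0.1,0,0,0.3],[0,0,0,0.1,0,0,0.3],[0,0,0,0.1,0,0,0.3],[0,0,0,0.1,0,0,0.3],[0,0,0,0.07,0,0,0.3],[0,0,0,0,0,0,0.3]]]'
python3 - <<'E'
from h import *
s=state();print(s['t'],s['position'],s['grip_width'],s['wrist_force'],s['ft_torque'])
print(delta([.515,-.147,.075],toolR(np.radians(5.55-80))))
E
```

```text
t: 21.68
position: [0.5166, -0.1485, 0.0779]
tcp_rot: [0.427, 0.561, -0.428, 0.565]
wrist_force: [3.6, -0.4, -5.6]
grip_width: 0.0336
21.6833 [ 0.51657932 -0.1485461   0.07792364] 0.03355896028289128 [ 3.57006864 -0.41291057 -5.55074976] [ 0.01360218 -0.32205145  0.01836198]
(array([ 0.0029098 , -0.00111582, -0.00192882]), array([ 0.00068878,  0.00519911, -0.00346695]))
```

Angle reached. Release, lift and look again.

```bash
python3 -m jog '[[[0,0,0,0,0,0,0.4],[0,0,0,0,0,0,0.57],[0,0,0,0,0,0,0.57],[0,0,0,0,0,0,0.57]]]'
python3 -m jog '[[[-0.015,0,0,0,0,0,0.57],[-0.03,0,0,0,0,0,0.57],[-0.03,0,0,0,0,0,0.57],[-0.03,0,0,0,0,0,0.57],[-0.03,0,0,0,0,0,0.57],[-0.02,0.03,0,0,0,0,0.57],[0,-0.035,0,0,0,0,0.57],[0,-0.035,0,0,0,0,0.57],[0,-0.035,0,0,0,0,0.57],[0,-0.035,0,0,0,0,0.57],[0,-0.03,0,0,0,0,0.57],[0,0,0,0,0,0,0.57]]]'
python3 - <<'E'
from h import *
s=state();print(s['t'],s['position'],s['grip_width'],s['wrist_force'])
for n in("scene","top","wrist"):
  c=calibration(n);p,d=capture(n);cv2.imwrite(f"pics/{n}6.png",p[:,:,::-1])
  if n=="top":cv2.imwrite("pics/top6c.png",cv2.resize(p[115:235,310:410,::-1],(500,600),interpolation=cv2.INTER_CUBIC))
  for l in("heart_mould","strength","timer"):
   for o in outline_of(n,l)[:3]:
    Q,_,_=cloud(d,c,o['pixels']);
    if len(Q)<20 or np.hypot(*(np.median(Q[:,:2],0)-[.6,-.08]))>.2: continue
    z=np.percentile(Q[:,2],85);Q=Q[(Q[:,2]>z-.008)&(Q[:,2]<z+.01)];
    print(n,l,round(o['score'],2),np.round(o['rect']),np.round(rect(Q[:,:2])[0],1),np.round(rect(Q[:,:2])[1],1),rect(Q[:,:2])[2],round(z,4))
E
```

```text
t: 22.02
position: [0.5171, -0.1487, 0.0794]
tcp_rot: [0.424, 0.563, -0.424, 0.569]
wrist_force: [-0.6, 0.4, -0.4]
grip_width: 0.0526
t: 23.02
position: [0.3826, -0.191, 0.2419]
tcp_rot: [0.417, 0.567, -0.417, 0.575]
wrist_force: [-0.2, -0.1, 0.2]
grip_width: 0.0539
23.0167 [ 0.38262238 -0.19099665  0.24194425] 0.05386297881211014 [-0.17465672 -0.12481869  0.18925409]
scene heart_mould 0.92 [277. 235.  60.  38.] [659.8 -79.4] [ 61.4 152.8] 5.968175411224365 0.1266
scene strength 0.69 [283. 190.  18.  22.] [504.7 -37.4] [14.4 44.7] 65.83160400390625 0.0995
scene timer 0.79 [250. 200.  14.  15.] [ 514.6 -146.9] [33.9 36.4] 44.540523529052734 0.1
top heart_mould 0.76 [357. 156.  56.  26.] [659.2 -80.2] [ 60.6 152.6] 5.310537815093994 0.1267
top strength 0.68 [346. 210.  20.  17.] [504.4 -39.8] [14.  42.2] 65.56803894042969 0.101
top timer 0.43 [380. 204.  14.  15.] [ 514.6 -148.3] [33.  33.1] 84.63990783691406 0.1
wrist heart_mould 0.27 [270.  59. 234. 114.] [514.8 -93. ] [103.2 211.1] 7.561824321746826 0.0698
wrist strength 0.74 [207.  28.  62.  56.] [504.9 -38.8] [14.1 43.5] 65.1676025390625 0.1015
wrist timer 0.7 [324.  49.  46.  55.] [ 515.8 -147.9] [37.9 34.1] 76.21810913085938 0.1006
```

View pics/wrist6.png

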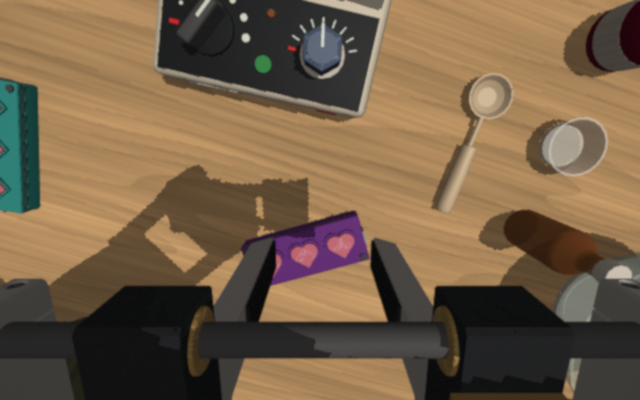

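View pics/top6c.png

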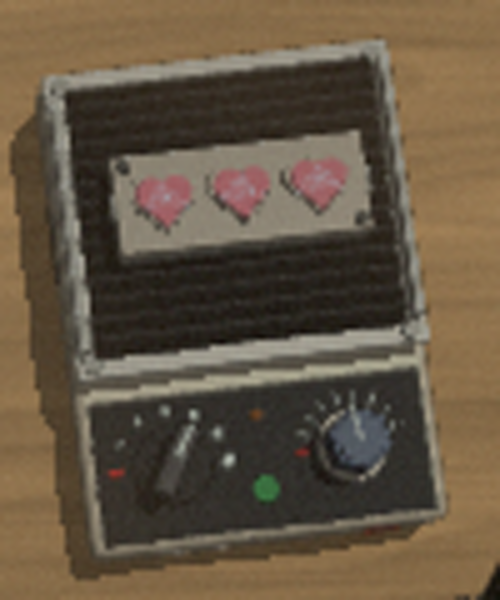

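View pics/scene6.png

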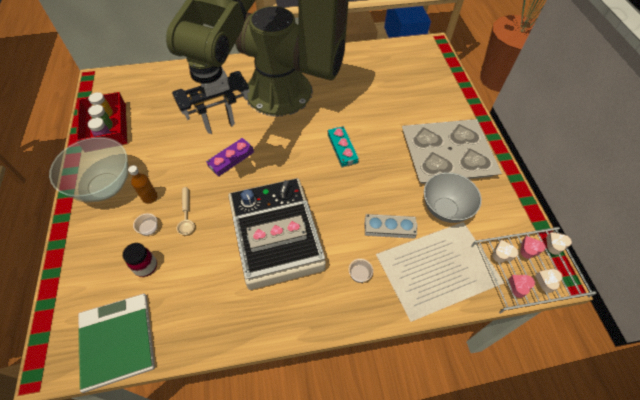

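Checks agree. In the top crop the selector tip (190,428) is at dot 4 (195,415). The timer pointer (355,410) is about 10° left of machine +x, and its hexagon angle of 76° matches the 75.6° expected for four clicks. The mould is centred on the mat and square, and the arm is clear. Handing in.

```bash
python3 - <<'E'
from workcell import *
print(finish_job())
E
```

```text
the job is handed in; nothing more can be done
None
```

The vibrating table is ready and the job is handed in, at about 23 s of robot time. The steps were done in the order asked, and no verdict was reported.

- **Mould:** The heart mould (bare aluminium, pink hearts) was lowered onto the mat until the wrist force showed contact, then released. Its centre measured (0.659–0.660, −0.080) m, against the mat centre at (0.659, −0.079). Its yaw read 5.3–6.0° against the machine's 5.55°, with the lid at about 0.127 m, so it is flat, centred and square.
- **Strength selector:** It was turned 120° clockwise from off. The bar angle measured 65.2–65.8° against an expected 65.6°, and the tip points at the fourth white dot.
- **Time knob:** It was turned 80° clockwise from its stop. The pointer lies about 10° to the left of the machine's forward direction. The wrist view gave a hexagon angle of 76.2° against an expected 75.6°. The scene and top views gave poor fits of that small knob (44.5° and 84.6°), so I relied on the wrist view and the pointer line in the pictures.

In the final scene picture everything else looked to be in its original place and the arm was clear of everything. I judged that by eye and did not measure those items again.

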